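# Offer up the socket flange over the registered lamp foot

### The job

On the painter's table, push the wooden desk-lamp foot home into the corner of the L-shaped aluminium stop, so that two of its sides sit flush against both bars. Then lift the steel mounting flange by its square socket and finish holding it still and level about two centimetres above the foot, never touching it, with its four holes centred over the four threaded holes, so that a colleague can start the screws: keep gripping it at the end and do not put it down. Leave the dish, the paperweight and the ink jar where they are.

Things in the scene. Friction and masses are not known exactly. Their poses are not given: they have to be found in the camera images.
- stop: L-shaped aluminium corner stop fixed to the table, bars 20 mm thick, 24 mm high. Origin: inner corner at table height. Inner faces: x = 0 (bar on the +x side, y from -160 to 20 mm) and y = 0 (bar on the +y side, x from -150 to 0 mm); the foot belongs in the quarter x < 0, y < 0. Its +x points away from the robot, within 0.2 rad.
- foot: loose lamp foot: dark wood block 110 (x) by 150 (y) by 34 mm high, topped by a steel plate 80 x 120 x 6 mm, so 40 mm high; 0.5 to 0.9 kg. Origin: centre of its underside, z up. Home, its +x and +y sides touch the bars and its origin is at x = -55, y = -75 mm in the stop's frame, axes parallel. It starts 18 to 45 mm short of both bars, turned up to 0.15 rad.
- foot_top (a point): centre of the top face of the foot's steel plate, 40 mm above the foot's origin, axes as the foot's. The plate has four threaded holes of 8 mm diameter at x = +-26, y = +-45 mm.
- foot_hole_a (a point): mouth of the foot's threaded hole at x = +26, y = +45, z = 40 mm in the foot's frame.
- foot_hole_c (a point): mouth of the foot's threaded hole at x = -26, y = -45, z = 40 mm in the foot's frame (the other corner of the diagonal from hole a).
- flange: loose steel flange lying flat: plate 80 (x) by 120 (y) by 6 mm, four through holes of 14 mm at x = +-26, y = +-45 mm; in its middle an upright square tube (the socket, to grip) 30 x 30 mm outside, sides along x and y, 6 to 62 mm above the underside. 0.35 to 0.6 kg. Origin: centre of the underside, z up. It looks the same after half a turn; either way round will do.
- flange_hole_a (a point): the flange's hole at x = +26, y = +45 mm, at the underside.
- flange_hole_c (a point): the flange's hole at x = -26, y = -45 mm, at the underside (the other corner of the diagonal from hole a).
- dish: small white porcelain dish, 100 mm across, 22 mm high; bystander. Origin: centre of its underside.
- paperweight: dark wooden paperweight bar 200 x 32 x 22 mm, lying along its x; bystander. Origin: centre of its underside.
- ink_jar: glass ink jar, 60 mm across, 85 mm high, black cap; bystander. Origin: centre of its underside.
There are look-alikes about, which are no part of the job. What is shaped like the flange but red is not meant.

How it is judged:
By the outcome, as a careful person would: the job done as asked, in the order asked, and still so for the second after the job is handed in, while the arm keeps its last pose, push and grip.
It also fails if it takes over 64 s, if anything falls off the work surface, if the arm or the gripper's body presses on something with over 40 N, if the wrist force passes 120 N, or if a joint passes its speed limit or range.

### The arm

A 7-joint arm with a two-finger parallel gripper is mounted at the origin on the work surface. World frame = base frame: x ahead of the robot, y to its left, z up, the work surface at z = 0. Lengths are in m, angles in rad, forces in N, time in s.
With the tool pointing down it reaches from about 0.35 to 0.9 m from the base axis. Payload 8.1 kg.
Tool frame: the origin (TCP) lies at the centre of the arm's flange, where the gripper is bolted on; the fingertips stand 173 mm ahead of it and the grasp point (between the pads) lies 155 mm ahead of it (robot.tip_reach is the distance from the TCP to the fingertips, in m); z points along the fingers, y is the line along which they close (so a half turn about z gives the same grasp; the last joint's range is limited). The gripper opens to 85 mm and grips with 20 to 120 N. Pads are 22 mm wide; open, the fingers measure 114 mm over their backs; the gripper's body (76 mm by 85 mm) begins 54 mm behind the grasp point. The pads swing forward as they close: fully open they stand 13 mm farther back than shut.
Start: joints at [1.07, 0.434, 0.025, 1.573, -0.012, 1.134, -0.075], TCP at [0.242, -0.576, 0.405] pointing down, gripper open.
Joint ranges: [-2.62, 2.62], [-0.44, 2.09], [-1.27, 1.32], [0.08, 2.57], [-1.32, 4.46], [0.12, 2], [-2.74, 2.74]. Speed limits (rad/s): [2.22, 2.22, 3.01, 3.01, 3.14, 3.14, 3.14].

### API

Orientations are given as a unit quaternion [w, x, y, z].
In Python, from station import robot, kinematics, monitor, get_image, camera_info gives the robot as it stands. Calls block until the motion is done:
- robot.move_ptp(position, orientation): joint-space move of the TCP to a pose.
- robot.move_l(position, v=0.15, ori=None, contact_N=None): straight line of the TCP; ori=None keeps the orientation; v is the mean speed in m/s. With contact_N (N) it stops when the force on the tool has changed by that much, and returns True; else False.
- robot.movej(angles): joint-space move.
- robot.move_gripper(opening, strength=None): finger opening in m; strength is the grip in N (None keeps the last); returns when the fingers have stopped.
- robot.wait(seconds).
- kinematics.ik(position, orientation): joint angles nearest the present ones, or None.
- monitor.observe(): the state.
- get_image(name): name is "side" or "top"; returns the picture (480x640x3 uint8, red, green, blue); there is no depth.
- camera_info(name): a dict with "fx", "fy", "cx", "cy" (pixels), "extrinsics" (4x4, takes a point from camera to world coordinates). Camera axes: x right, y up, looking along -z (the intrinsics and any distortion apply to the point x, -y, -z); pixel columns grow to the right and rows downward; lengths in m; the calibration is good to about 2 mm. A picture is of the moment at which its call begins. camera_info takes no time and is no camera call.
A pose or a line that the arm cannot do raises robot.PlanningError and nothing moves.
- robot.finish_job(): hands the job in; it is judged then, once.
The state is a dict: "clock": time; "q": joint angles; "qd": joint speeds; "joint_torque": joint torques, N m; "ee_pos": TCP position; "ee_rot": TCP orientation; "contact_force": force on the tool from outside, world axes, zero at the start; "moment": the same for the moment, N m; "width": finger opening in m; "gripper_force": force on a finger pad.
Only numpy, scipy, OpenCV 4.12 (cv2) and the standard library are available. Lean on these libraries where they do the work, as an engineer would, in place of code of your own. Each camera call takes 0.05 s, during which the arm holds its last target. There are 200 camera calls.

## Working session

There is one attempt and no reset: what is moved stays moved. The work goes in short steps, each a Python script; the robot and the scene stay as the last script left them, time stands still between calls to the robot, and variables do not carry over. Pictures are saved under pics/ and viewed, at most 10 in all, crops included, and the job is handed in when it is done.

```bash
mkdir -p pics; ls; python3 - <<'E'
from station import *
import cv2
for n in("top","side"):
    cv2.imwrite(f"pics/{n}0.png",get_image(n)[:,:,::-1]); print(n,camera_info(n))
o=monitor.observe();print({k:o[k] for k in("clock","ee_pos","ee_rot","width")})
E
```

```text
pics
top {'fx': 518.1988464020152, 'fy': 518.1988464020152, 'cx': 311.66286073416074, 'cy': 234.94719012163904, 'extrinsics': array([[ 0.01295576,  0.99657612, -0.081659  ,  0.50631207],
       [-0.99986227,  0.01375893,  0.00928054, -0.00585527],
       [ 0.0103723 ,  0.08152751,  0.99661712,  1.27278664],
       [ 0.        ,  0.        ,  0.        ,  1.        ]])}
side {'fx': 530.2443874137903, 'fy': 530.2443874137903, 'cx': 320.2432181003673, 'cy': 247.93666083170513, 'extrinsics': array([[-0.9154166 ,  0.2224103 , -0.33547892,  0.09660598],
       [-0.40185068, -0.55260089,  0.73017004,  1.11837943],
       [-0.02298861,  0.80322221,  0.59523576,  0.99752454],
       [ 0.        ,  0.        ,  0.        ,  1.        ]])}
{'clock': 0.1, 'ee_pos': array([ 0.24201573, -0.57601988,  0.40402244]), 'ee_rot': array([-6.46359762e-04,  9.80291270e-01,  1.97556508e-01, -1.86670101e-04]), 'width': 0.08527177736133727}
```

View pics/top0.png

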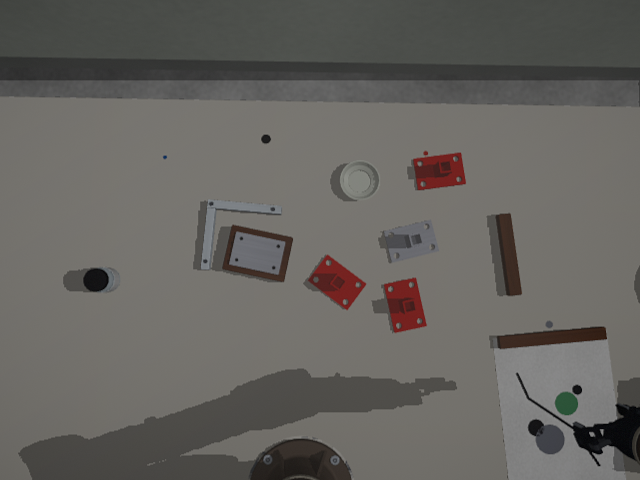

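View pics/side0.png

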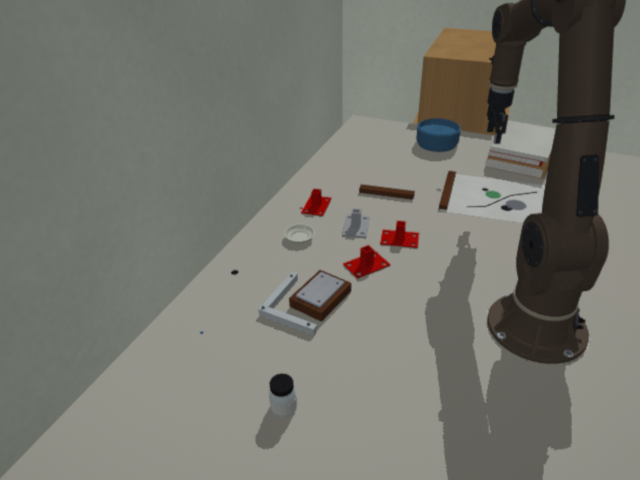

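The top view shows the L stop with its corner near (211,205), the foot at (258,253), the ink jar at (97,280) and the dish at (359,180). Four things are flange-shaped: a grey one at (410,240) and red ones at (438,171), (337,282) and (404,305). The grey steel one fits the description. I'll enlarge it to confirm.

```bash
python3 - <<'E'
import cv2
im=cv2.imread("pics/top0.png")
cv2.imwrite("pics/c1.png",cv2.resize(im[190:290,190:310],None,fx=6,fy=6,interpolation=cv2.INTER_CUBIC)[:600])
cv2.imwrite("pics/c2.png",cv2.resize(im[205:275,370:450],None,fx=8,fy=8,interpolation=cv2.INTER_CUBIC))
E
```

```text
(no output)
```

View pics/c1.png

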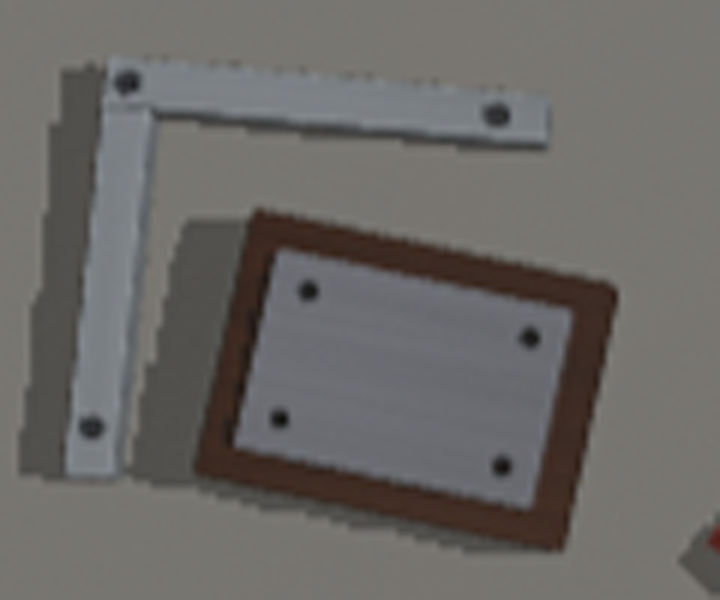

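View pics/c2.png

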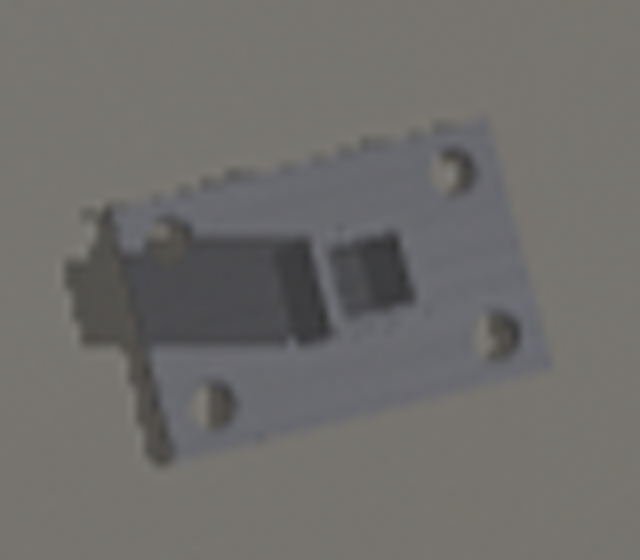

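The crops confirm it: the grey steel flange has its plate corners at crop (110,208), (487,118), (552,366) and (163,463). The foot's threaded holes and the stop edges are also sharp. Next I'll fit the poses.

```bash
cat > h.py <<'E'
from station import *
import numpy as np, cv2
from scipy.optimize import least_squares
from scipy.spatial.transform import Rotation as R
def proj(n,P):
    c=camera_info(n); T=np.linalg.inv(c["extrinsics"]); p=np.c_[P,np.ones(len(P))]@T.T
    return np.c_[c["cx"]+c["fx"]*p[:,0]/-p[:,2], c["cy"]+c["fy"]*p[:,1]/p[:,2]]
def fit(n,L,px,z0=0.,guess=(.5,0,0)):
    L=np.array(L,float)
    def W(s):
        c,si=np.cos(s[2]),np.sin(s[2]); return np.c_[s[0]+c*L[:,0]-si*L[:,1],s[1]+si*L[:,0]+c*L[:,1],L[:,2]+z0]
    r=least_squares(lambda s:(proj(n,W(s))-px).ravel(),guess); return r.x,r.fun.reshape(-1,2).round(2)
def crop(px,f,u0,v0): return (np.array(px)+.5)/f-.5+[u0,v0]
def down(yaw): # tool z down, tool x at world yaw
    c,s=np.cos(yaw),np.sin(yaw)
    q=R.from_matrix(np.array([[c,s,0],[s,-c,0],[0,0,-1]])).as_quat(); return np.r_[q[3],q[:3]]
def st(): 
    o=monitor.observe(); print("t%.1f"%o["clock"],o["ee_pos"].round(4),o["ee_rot"].round(4),"F",o["contact_force"].round(1),"M",o["moment"].round(2),"w%.4f"%o["width"],"g",o["gripper_force"],flush=True); return o
E
python3 - <<'E'
from h import *
H=[(.026,.045),(.026,-.045),(-.026,.045),(-.026,-.045)]
print("stop",*fit("top",[(.02,.02,.024),(.02,-.16,.024),(0,-.16,.024),(-.15,.02,.024),(-.15,0,.024),(0,0,.024)],crop([(107,57),(551,93),(548,140),(67,475),(116,477),(153,108)],6,190,190)))
print("foot",*fit("top",[h+(.04,) for h in H],crop([(308,291),(529,338),(279,419),(501,466)],6,190,190)))
print("flange",*fit("top",[h+(.006,) for h in H]+[(.04,.06,.006),(.04,-.06,.006),(-.04,-.06,.006)],crop([(170,237),(455,170),(217,404),(498,335),(110,208),(487,118),(552,366)],8,370,205)))
print("red",*fit("top",[(0,0,0)],np.array([[309,278]])))
print(down(0))
E
```

```text
stop [ 0.67185542  0.21766211 -0.0684067 ] [[ 0.16 -0.29]
 [ 0.1  -0.21]
 [-0.11  0.11]
 [-0.1  -0.  ]
 [ 0.05  0.34]
 [-0.09  0.03]]
foot [ 0.56330238  0.11219031 -0.19610613] [[-0.06 -0.03]
 [ 0.04 -0.01]
 [-0.02 -0.  ]
 [ 0.04  0.05]]
flange [ 0.59995377 -0.26234217  0.25351945] [[ 0.07  0.34]
 [-0.22  0.06]
 [-0.5   0.02]
 [-0.19 -0.08]
 [ 0.24 -0.11]
 [ 0.2  -0.36]
 [ 0.42  0.13]]
red [ 0.50478394 -0.01255972  0.        ] [[ 0. -0.]]
[0. 1. 0. 0.]
```

```bash
cat >> h.py <<'E'
S=np.array([.67186,.21766,-.0684])
def sw(x,y,z): c,s=np.cos(S[2]),np.sin(S[2]); return np.array([S[0]+c*x-s*y,S[1]+s*x+c*y,z])
def ws(p): c,s=np.cos(S[2]),np.sin(S[2]); d=np.array(p[:2])-S[:2]; return np.array([c*d[0]+s*d[1],-s*d[0]+c*d[1]]).round(4)
E
python3 - <<'E'
from h import *
robot.move_gripper(0.0,40); 
robot.move_ptp(sw(-.20,-.128,.28),down(S[2])); st()
robot.move_l(sw(-.20,-.128,.189),v=.15); st()
hit=robot.move_l(sw(-.10,-.128,.189),v=.04,contact_N=18); o=st(); print(hit,ws(o["ee_pos"]))
cv2.imwrite("pics/p1.png",get_image("top")[:,:,::-1])
E
```

```text
t3.4 [0.4639 0.103  0.28  ] [ 1.000e-04  9.994e-01 -3.470e-02  1.000e-04] F [-0.  -0.4  0.1] M [-0.04 -0.03  0.03] w-0.0002 g 0.0
t4.2 [0.4639 0.1037 0.1894] [-1.000e-04  9.994e-01 -3.420e-02  2.000e-04] F [-0.7  0.5  0.1] M [ 0.03 -0.03 -0.01] w0.0002 g 0.0
t6.0 [0.5407 0.098  0.1877] [ 0.0011  0.9994 -0.034  -0.004 ] F [ 0.5 -0.9  0. ] M [0.01 0.05 0.02] w-0.0000 g 0.0
True [-0.1227 -0.1284]
```

```bash
python3 - <<'E'
from h import *
hit=robot.move_l(sw(-.10,-.128,.189),v=.03,contact_N=25); o=st(); print(hit,ws(o["ee_pos"]))
robot.move_l(sw(-.14,-.13,.189),v=.15)
robot.move_l(sw(-.14,-.13,.25),v=.2)
robot.move_l(sw(-.055,-.225,.25),v=.2)
robot.move_l(sw(-.055,-.225,.189),v=.15)
hit=robot.move_l(sw(-.055,-.14,.189),v=.04,contact_N=18); o=st(); print(hit,ws(o["ee_pos"]))
hit=robot.move_l(sw(-.055,-.14,.189),v=.03,contact_N=25); o=st(); print(hit,ws(o["ee_pos"]))
robot.move_l(sw(-.055,-.20,.189),v=.15)
robot.move_l(sw(-.055,-.20,.25),v=.2)
robot.move_l(sw(-.145,-.085,.25),v=.2)
robot.move_l(sw(-.145,-.085,.189),v=.15)
hit=robot.move_l(sw(-.10,-.085,.189),v=.03,contact_N=25); o=st(); print(hit,ws(o["ee_pos"]))
robot.move_l(sw(-.16,-.085,.189),v=.15)
robot.move_l(sw(-.16,-.085,.28),v=.2)
F=np.array([.6,-.2623]); 
robot.move_ptp([.6,-.262,.30],down(.2535+np.pi/2 if False else .2535)); st()
im=get_image("top")[:,:,::-1];cv2.imwrite("pics/top2.png",im)
cv2.imwrite("pics/c3.png",cv2.resize(im[190:290,190:310],None,fx=6,fy=6,interpolation=cv2.INTER_CUBIC))
E
```

```text
t6.4 [0.5419 0.098  0.1871] [ 0.0022  0.9994 -0.0333 -0.008 ] F [-0.1 -0.9 -0.2] M [-0.01 -0.01 -0.01] w-0.0002 g 0.0
True [-0.1215 -0.1282]
t10.0 [0.6056 0.0603 0.1886] [ 0.006   0.9993 -0.0348 -0.0097] F [ 0.5 -0.5  0.4] M [-0.13 -0.05  0.01] w0.0001 g 0.3932181838899851
True [-0.0554 -0.1615]
t10.4 [0.6058 0.0616 0.1881] [ 0.0102  0.9992 -0.037  -0.0113] F [ 0.4 -0.6 -0.3] M [-0.08 -0.07 -0.02] w-0.0001 g 0.34669789485633373
True [-0.0552 -0.1602]
t13.7 [0.5485 0.1411 0.1882] [ 0.0109  0.9992 -0.0367 -0.0153] F [-0.1 -0.5  0.1] M [ 0.02 -0.04  0.04] w0.0000 g 0.0
True [-0.1178 -0.0848]
t16.2 [ 0.6004 -0.2601  0.2997] [-7.000e-04  9.918e-01  1.274e-01 -0.000e+00] F [ 1.1  0.3 -0. ] M [ 0.05 -0.06 -0.  ] w-0.0002 g 0.0
```

View pics/c3.png

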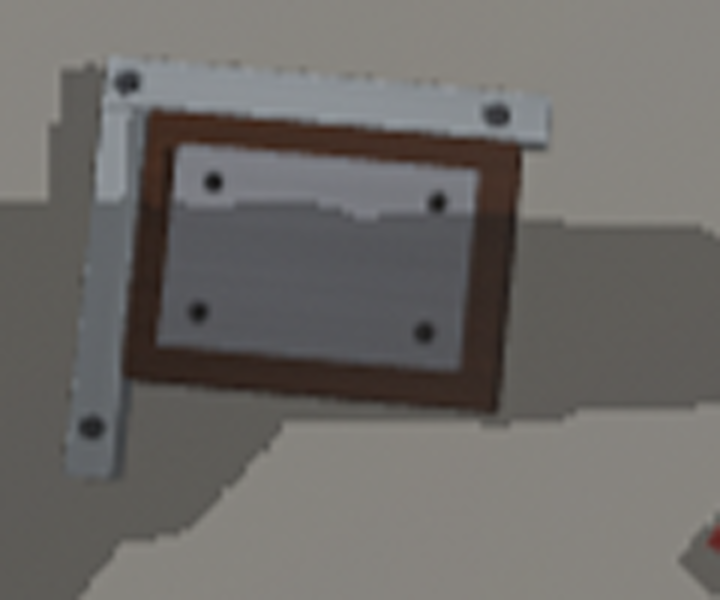

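The crop shows the foot seated in the corner against both bars. Its holes are at crop (214,182), (437,202), (199,312) and (425,332). I'll fit that pose and grip the flange.

```bash
python3 - <<'E'
from h import *
H=[(.026,.045),(.026,-.045),(-.026,.045),(-.026,-.045)]
f,r=fit("top",[h+(.04,) for h in H],crop([(214,182),(437,202),(199,312),(425,332)],6,190,190))
print("foot",f,r.tolist(),"in stop",ws(f),f[2]-S[2])
q=down(.2535)
robot.move_gripper(0.085,80)
robot.move_ptp([.6,-.2623,.26],q); st()
cv2.imwrite("pics/s1.png",get_image("side")[:,:,::-1])
hit=robot.move_l([.6,-.2623,.196],v=.08,ori=q,contact_N=12); o=st(); print(hit)
im=get_image("side")[:,:,::-1]
cv2.imwrite("pics/c4.png",cv2.resize(im[160:260,290:410],None,fx=6,fy=6,interpolation=cv2.INTER_CUBIC))
E
```

```text
foot [ 0.61115091  0.14716482 -0.0763943 ] [[-0.22, -0.01], [0.15, 0.04], [0.03, -0.05], [0.03, 0.01]] in stop [-0.0557 -0.0745] -0.007994295726696146
t17.3 [ 0.5991 -0.2622  0.2586] [-9.000e-04  9.920e-01  1.264e-01 -1.900e-03] F [ 0.4 -0.1  0.4] M [-0.04 -0.03  0.  ] w0.0850 g 0.0
t18.3 [ 0.6003 -0.2623  0.1964] [1.000e-04 9.920e-01 1.264e-01 3.000e-04] F [ 0.3 -0.2  1.2] M [-0.01  0.01  0.03] w0.0851 g 0.0
False
```

View pics/c4.png

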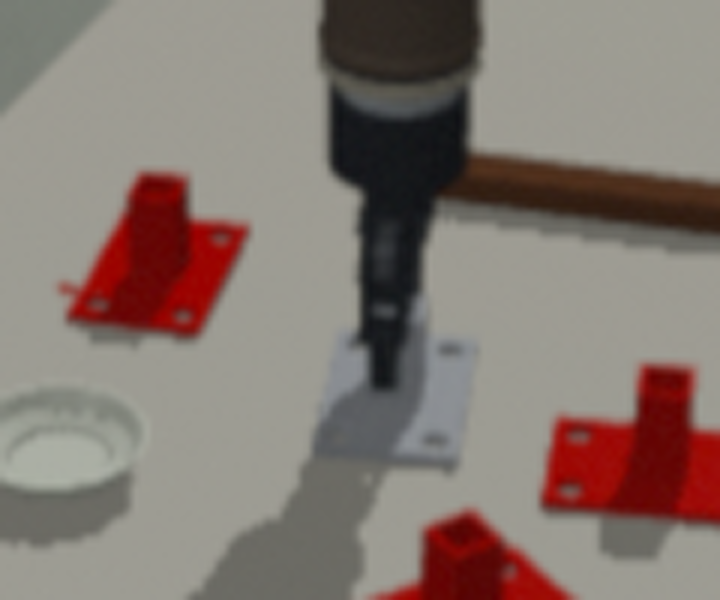

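The side view shows the grey flange's socket between the open fingers and nothing touching. Before gripping, I'll check the foot's seating more precisely from the saved picture.

```bash
python3 - <<'E'
from h import *
g0=cv2.imread("pics/top0.png").astype(float).sum(2);g2=cv2.imread("pics/top2.png").astype(float).sum(2)
H=[(.026,.045),(.026,-.045),(-.026,.045),(-.026,-.045)]
def cen(g,p,r=4):
    u,v=np.round(p).astype(int); V,U=np.mgrid[v-r:v+r+1,u-r:u+r+1]; w=g[v-r:v+r+1,u-r:u+r+1]
    w=np.clip(np.percentile(w,40)*.85-w,0,None); return (w*U).sum()/w.sum(),(w*V).sum()/w.sum()
for n,g in(("0",g0),("2",g2)):
    # stop screws: 3 on bars, mid-bar
    s=[cen(g,p,3) for p in crop([(127,82),(497,115),(92,427)],6,190,190)]
    Wp=[]
    c=camera_info("top");E=c["extrinsics"]
    for u,v in s:
        d=E[:3,:3]@np.array([(u-c["cx"])/c["fx"],-(v-c["cy"])/c["fy"],-1]); t=(.024-E[2,3])/d[2]; Wp.append(E[:3,3]+t*d)
    Wp=np.array(Wp); a=Wp[0]-Wp[1]; b=Wp[0]-Wp[2]
    print(n,"stop ang",np.arctan2(-a[0],a[1]),np.arctan2(b[1],b[0]),"len",np.linalg.norm(a),np.linalg.norm(b),"screw0",ws(Wp[0]))
P=crop([(214,182),(437,202),(199,312),(425,332)],6,190,190); P=[cen(g2,p,3) for p in P]
f,r=fit("top",[h+(.04,) for h in H],np.array(P)); print(f,r.tolist(),ws(f),f[2]-S[2])
E
```

```text
0 stop ang -0.074788169139384 -0.07448694547748917 len 0.15026380109796045 0.13993338946014558 screw0 [0.0096 0.0112]
2 stop ang -0.07510491631431092 -0.07378432822959931 len 0.1502451621601227 0.13990059310836825 screw0 [0.0096 0.0112]
[ 0.61095081  0.14735924 -0.08082577] [[-0.12, 0.0], [0.03, -0.0], [0.04, -0.06], [0.05, 0.06]] [-0.056  -0.0743] -0.012425767748996785
```

The foot may be off by up to 0.3°. I have time for another press on each side, with the tool held vertical, before gripping the flange.

```bash
sed -i 's/^S=.*/S=np.array([.67186,.21766,-.0745])/' h.py; python3 - <<'E'
from h import *
q=down(S[2]); L=lambda x,y,z,v,**k: robot.move_l(sw(x,y,z),v=v,ori=q,**k)
robot.move_l([.6,-.2623,.27],v=.25)
robot.move_gripper(0,40)
robot.move_ptp(sw(-.055,-.20,.255),q)
L(-.055,-.20,.189,.2)
print(L(-.055,-.13,.189,.05,contact_N=25),ws(st()["ee_pos"]))
L(-.055,-.19,.189,.25); L(-.055,-.19,.245,.25); L(-.15,-.122,.245,.25); L(-.15,-.122,.189,.2)
print(L(-.08,-.122,.189,.05,contact_N=28),ws(st()["ee_pos"]))
L(-.15,-.122,.189,.25); L(-.15,-.122,.26,.25)
robot.move_gripper(0.085,80)
robot.move_ptp([.6,-.2623,.26],down(.2535)); st()
im=get_image("top")[:,:,::-1];cv2.imwrite("pics/top3.png",im)
E
cat > m.py <<'E'
from h import *
import sys
g=cv2.imread(sys.argv[1]).astype(float).sum(2)
H=[(.026,.045),(.026,-.045),(-.026,.045),(-.026,-.045)]
def cen(g,p,r=3):
    u,v=np.round(p).astype(int); V,U=np.mgrid[v-r:v+r+1,u-r:u+r+1]; w=g[v-r:v+r+1,u-r:u+r+1]
    w=np.clip(np.percentile(w,40)*.85-w,0,None); return (w*U).sum()/w.sum(),(w*V).sum()/w.sum()
s,r=fit("top",[(.01,.01,.024),(.01,-.14,.024),(-.13,.01,.024)],np.array([cen(g,p) for p in crop([(127,82),(497,115),(92,427)],6,190,190)])); print("stop",s,r.tolist())
f,r=fit("top",[h+(.04,) for h in H],np.array([cen(g,p) for p in crop([(214,182),(437,202),(199,312),(425,332)],6,190,190)])); print("foot",f,r.tolist())
d=R.from_euler('z',-s[2]).as_matrix()[:2,:2]@(f[:2]-s[:2]); print("foot in stop",d,f[2]-s[2])
E
python3 m.py pics/top2.png; python3 m.py pics/top3.png
```

```text
t22.0 [0.6049 0.0595 0.1886] [ 0.0034  0.9993 -0.0378 -0.001 ] F [ 0.6 -1.   1.2] M [-0.28 -0.15  0.  ] w0.0002 g 0.8612914010882378
True [-0.055  -0.1627]
t24.5 [0.5422 0.105  0.1882] [ 7.000e-04  9.993e-01 -3.720e-02 -3.200e-03] F [ 0.3  0.9 -0.1] M [-0.   -0.01 -0.  ] w0.0002 g 0.0
True [-0.121 -0.122]
t27.4 [ 0.6004 -0.2604  0.2601] [-6.000e-04  9.919e-01  1.274e-01  2.000e-04] F [-0.1 -0.   0.2] M [0.03 0.   0.02] w0.0850 g 0.0
stop [ 0.67147659  0.2187717  -0.07506412] [[0.06, -0.01], [-0.04, -0.02], [-0.02, 0.03]]
foot [ 0.61095081  0.14735924 -0.08082577] [[-0.12, 0.0], [0.03, -0.0], [0.04, -0.06], [0.05, 0.06]]
foot in stop [-0.05499985 -0.07575042] -0.005761644948387462
stop [ 0.67147044  0.21876348 -0.07506652] [[0.06, -0.01], [-0.04, -0.02], [-0.02, 0.03]]
foot [ 0.61077466  0.14743347 -0.07916723] [[-0.19, -0.09], [0.1, -0.01], [0.04, 0.02], [0.05, 0.09]]
foot in stop [-0.05517538 -0.07568107] -0.004100703776225553
```

The foot is home, within measurement error. Now I'll grip, lift, carry and take a look.

```bash
python3 - <<'E'
from h import *
q=down(.2535)
robot.move_l([.6,-.2623,.196],v=.12,ori=q,contact_N=15)
robot.move_gripper(0.02,80); st()
robot.move_l([.6,-.2623,.31],v=.12,ori=q); st()
qf=down(-.0755); p=np.array([.611,.1478])
robot.move_ptp([*p,.31],qf); st()
robot.move_l([*p,.262],v=.06,ori=qf); robot.wait(.3); st()
for n in("side","top"): cv2.imwrite(f"pics/{n}4.png",get_image(n)[:,:,::-1])
im=cv2.imread("pics/side4.png"); 
w=proj("side",np.array([[*p,.05]]))[0].astype(int);print(w)
cv2.imwrite("pics/c5.png",cv2.resize(im[w[1]-50:w[1]+40,w[0]-60:w[0]+60],None,fx=6,fy=6,interpolation=cv2.INTER_CUBIC))
E
```

```text
t28.6 [ 0.6002 -0.2623  0.1966] [2.000e-04 9.920e-01 1.264e-01 4.000e-04] F [-0.7  0.6  5.3] M [ 0.12  0.24 -0.01] w0.0290 g 80.07183909416199
t29.8 [ 0.5996 -0.2623  0.309 ] [-3.000e-04  9.920e-01  1.264e-01 -8.000e-04] F [-0.5  0.5 -4.2] M [ 0.   -0.01 -0.  ] w0.0293 g 79.05953407287598
t31.3 [0.6115 0.1461 0.3097] [ 6.000e-04  9.993e-01 -3.870e-02  0.000e+00] F [ 0.4 -0.8 -3.4] M [-0.04 -0.03  0.03] w0.0290 g 79.12283062934875
t32.5 [0.6111 0.1478 0.2623] [-1.000e-04  9.993e-01 -3.780e-02  2.000e-04] F [ 0.1 -0.  -3.3] M [ 0.02 -0.03  0.  ] w0.0293 g 79.11486625671387
[298 288]
```

View pics/c5.png

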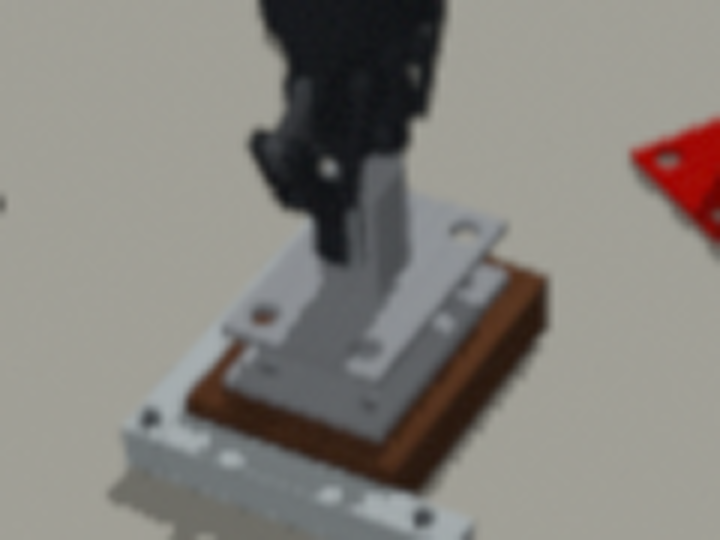

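```bash
python3 - <<'E'
import cv2
im=cv2.imread("pics/top4.png"); cv2.imwrite("pics/c6.png",cv2.resize(im[190:290,190:310],None,fx=6,fy=6,interpolation=cv2.INTER_CUBIC))
E
```

```text
(no output)
```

View pics/c6.png

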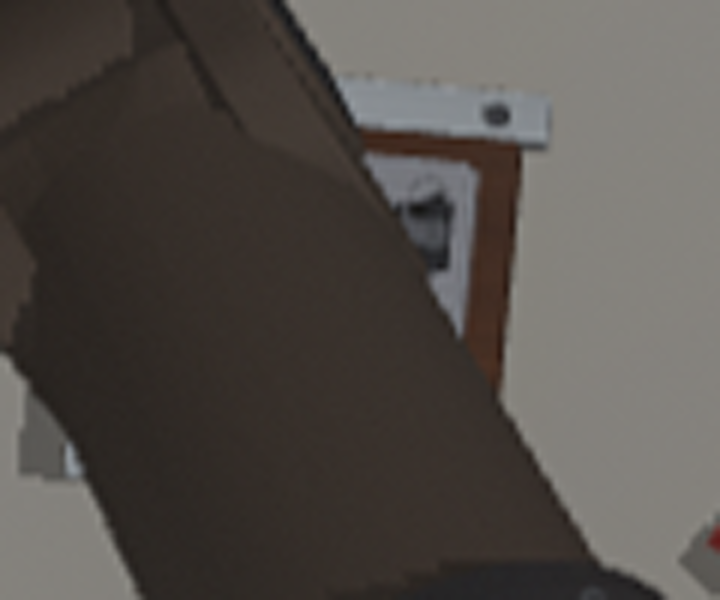

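The side crop shows the flange level above the foot, with holes at crop (264,315), (368,348) and (465,230). The foot's threaded holes are at (265,370) and (370,404). The top view is mostly hidden by the arm. I'll fit both in the side view and compare them.

```bash
python3 - <<'E'
from h import *
C=lambda p:crop(p,6,238,238)
f,r=fit("side",[(.026,.045,.04),(-.026,.045,.04),(.04,.06,.04),(-.04,.06,.04),(-.055,.075,.034),(-.055,-.075,.034),(.055,.075,.034)],C([(265,370),(370,404),(228,383),(385,438),(390,486),(548,280),(190,400)]),guess=(.61,.147,-.075)); print("foot",f,r.tolist())
L=np.array([(.026,.045,.006),(-.026,.045,.006),(-.026,-.045,.006),(.04,.06,.006),(-.04,.06,.006),(-.04,-.06,.006)])
px=C([(264,315),(368,348),(465,230),(225,330),(378,378),(508,225)])
for z in(.062,.0657,.069):
    a,r=fit("side",L,px,z0=z,guess=(.61,.147,-.075)); print(z,a,r.round(1).tolist())
E
```

```text
foot [ 0.60728174  0.15197823 -0.07681227] [[0.83, 0.26], [0.09, 0.52], [-0.38, -0.11], [-0.63, -0.01], [0.79, -0.96], [0.93, -0.24], [-1.61, 0.41]]
0.062 [ 0.61016273  0.14623772 -0.06912695] [[0.4, 0.1], [0.0, 0.3], [-0.0, 0.3], [-0.5, -0.6], [0.2, 0.4], [-0.1, -0.5]]
0.0657 [ 0.60817992  0.15001914 -0.06817301] [[0.3, 0.1], [0.0, 0.3], [0.0, 0.3], [-0.6, -0.6], [0.2, 0.4], [-0.1, -0.6]]
0.069 [ 0.60641162  0.15339169 -0.06731563] [[0.3, 0.1], [0.1, 0.4], [0.1, 0.2], [-0.7, -0.6], [0.3, 0.4], [0.0, -0.6]]
```

```bash
python3 - <<'E'
from h import *
im=cv2.imread("pics/side4.png")
cv2.imwrite("pics/c7.png",cv2.resize(im[272:322,258:318],None,fx=12,fy=12,interpolation=cv2.INTER_CUBIC))
C=lambda p:crop(p,6,238,238)
L=np.array([(.026,.045,0),(-.026,.045,0),(.04,.06,0),(-.04,.06,0)])
print(fit("side",L,C([(265,370),(370,404),(228,383),(385,438)]),z0=.04,guess=(.61,.147,-.075)))
print(fit("side",L,C([(264,315),(368,348),(225,330),(378,378)]),z0=.0717,guess=(.61,.147,-.075)))
# predicted crop12 px for foot (.611,.1478,-.0755) and aligned flange
def pr(z): 
    c,s=np.cos(-.0755),np.sin(-.0755); P=np.c_[.611+c*L[:,0]-s*L[:,1],.1478+s*L[:,0]+c*L[:,1],np.full(4,z)]
    return ((proj("side",P)-[258,272]+.5)*12-.5).round(0).tolist()
print(pr(.04),pr(.0717))
E
```

```text
(array([ 0.60910661,  0.15130062, -0.04598828]), array([[ 0.64,  0.26],
       [ 0.19,  0.15],
       [-0.51,  0.04],
       [-0.3 , -0.44]]))
(array([ 0.60929409,  0.1497226 , -0.04929677]), array([[ 0.2 ,  0.11],
       [ 0.09,  0.15],
       [-0.72, -0.48],
       [ 0.43,  0.18]]))
[[294.0, 320.0], [495.0, 391.0], [206.0, 341.0], [516.0, 452.0]] [[285.0, 213.0], [488.0, 283.0], [195.0, 235.0], [510.0, 344.0]]
```

View pics/c7.png

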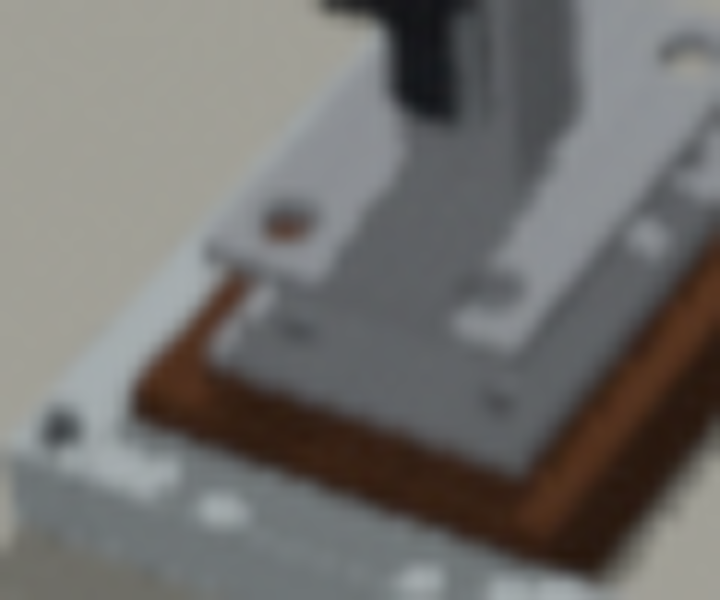

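The flange holes at 12x crop (290,219) and (491,290), and the foot holes at (296,329) and (498,402), both match predictions for an aligned pair. The relative error is under 0.3 px, or less than 1 mm. I'll lower to the 20 mm gap, hold still and hand in.

```bash
python3 - <<'E'
from h import *
robot.move_l([.611,.1478,.257],v=.02,ori=down(-.0755)); robot.wait(1.0); o=st(); print(np.abs(o["qd"]).max())
print(robot.finish_job())
E
```

```text
t34.0 [0.611  0.1478 0.257 ] [ 0.      0.9993 -0.0377  0.    ] F [ 0.7  0.4 -3.7] M [0.   0.   0.01] w0.0292 g 79.11614298820496
0.0016397529418677413
the job is handed in; nothing more can be done
None
```

The job is handed in at 34 s of the 64 s allowed: the foot is home in the stop's corner to within about 1 mm, and the steel flange is gripped, level and still about 20 mm above it, with its holes centred to about 1 mm as measured from the images just before the last 5 mm of lowering.

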